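# Close the dry-bath lid without a bump

## Task

The lid of the dry-bath heater stands open, leaning back a little past upright. Nudge it forward over its balance point with a fingertip, catch it on the outside of a finger as it falls, and lower it gently on the finger until it is fully shut, so the open samples inside get no jolt; then move clear. Never pinch, grip or force the lid, and leave the other things on the bench where they stand.

Things in the scene. Friction and masses are not known exactly. Their poses are not given: they have to be found in the camera images.
- heater: Dry-bath heater, fixed to the bench: grey box 150 (x) x 200 (y) x 80 (z) mm, open on top over an aluminium tube block. Origin: centre of its underside on the bench; its x axis points from the front panel (facing the robot, at x = -75 mm) to the hinge side (x = +75 mm). Only its place and its yaw (about vertical) change.
- lid_joint (a joint): Lid angle in rad: 0 shut (level), pi/2 upright, 1.8 rear stop, where it leans at the start. It balances at about 1.52; below that it falls shut, slowed by a viscous damper: creeps near balance, takes 1.1 to 1.8 s from 1.4 to 0.8, and ends at about 0.85 to 1.35 rad/s, fast enough to jolt the samples if not held. No spring or latch, hardly any friction.
- lid: White lid, 0.28 to 0.44 kg: panel 150 (out from the hinge) x 200 mm, 10 mm thick, plus a central thumb tab 90 mm wide continuing it by 28 mm: tab end 178 mm from the hinge axis; shut, it overhangs the heater's front by 28 mm, underside 81 mm above the bench. Origin on the hinge axis, mid-width; the lid runs along its -x, underside at z = 0, outer face z = +10 mm.
- lid_edge (a point): Middle of the tab's end edge, on the underside: lid frame (-178, 0, 0) mm.
- hinge_mid (a point): Middle of the hinge axis, fixed on the heater: heater frame (75, 0, 81) mm; the axis lies along the heater's y.
- tip_box: Bystander, loose: pipette-tip box, 85 x 120 x 65 mm, blue with clear cover, 250 g. Origin: centre of its underside.
- tube_rack: Bystander, loose: white tube rack 70 x 160 x 92 mm with four capped tubes, 300 g. Origin: centre of its underside.
- vial: Bystander, loose: amber jar, 32 mm across, 60 mm tall, 50 g. Origin: centre of its underside.
- beaker: Bystander, loose: white open cup, 60 mm across, 70 mm tall, 120 g. Origin: centre of its underside.
- reagent: Bystander, loose: amber bottle, 60 mm across, 120 mm tall, 400 g. Origin: centre of its underside.
- marker: Bystander, loose: felt pen lying flat, 130 x 14 x 14 mm, along its x axis, 20 g. Origin: on the bench under the middle of the pen's barrel, which reaches 45 mm to its -x and 85 mm to its +x.

How it is judged (in metres and radians):
On the way, in this order (a step that is already met when the one before it is completed fails the run):
1. the lid is nudged forward over its balance point (value of joint lid_joint below 1.47 rad).
2. the lid is caught: it rests on a finger, nearly stopped, well before it is shut (contact force between the fingers and lid above 0.3 N and value of joint lid_joint between 0.15 and 1.25 rad and velocity of joint lid_joint above -0.5 rad/s), for 0.15 s.
3. the lid is shut (value of joint lid_joint below 0.02 rad), for 0.2 s.
At the end, for the whole second after the job is handed in: Lid shut (hinge under 0.02 rad) with nothing touching it, and every bystander within 15 mm of where it started (value of joint lid_joint below 0.02 rad and distance of each of tip_box, tube_rack, vial, beaker, marker, reagent from where it was at the start of the episode below 0.015 m).
It fails at once if the lid comes down with a bump: faster than 0.65 rad/s between 0.2 and 0.04 rad (the last 7 mm at the tab are not judged) (velocity of joint lid_joint below -0.65 rad/s and value of joint lid_joint between 0.04 and 0.2 rad).
It fails at once if the lid is pinched or forced (more than 15 N from the robot) (contact force between the arm and lid above 15 N).
It fails at once if the lid is pinched or forced (more than 15 N from the fingers) (contact force between the fingers and lid above 15 N).
It fails at once if a bystander is lifted, pushed away or tipped (distance of any of tip_box, tube_rack, vial, beaker, marker, reagent from where it was at the start of the episode above 0.03 m or angle between any of tip_box, tube_rack, vial, beaker, marker, reagent's own z axis and vertical above 0.3 rad).
It also fails if it takes over 48 s, if anything falls off the work surface, if the arm or the gripper's body presses on something with over 40 N, if the wrist force passes 120 N, or if a joint passes its speed limit or range.

## Robot

A 6-joint arm with a two-finger parallel gripper is mounted at the origin on the work surface. World frame = base frame: x ahead of the robot, y to its left, z up, the work surface at z = 0. Lengths are in mm, angles in rad, forces in N, time in s.
With the tool pointing down it reaches from about 375 to 750 mm from the base axis. Payload 9 kg.
Tool frame: the origin (TCP) lies midway between the tips of the shut fingers; the grasp point (between the pads) lies 19 mm behind it; z points along the fingers, y is the line along which they close (so a half turn about z gives the same grasp; the last joint's range is limited). The gripper opens to 85 mm and grips with 20 to 120 N. Pads are 22 mm wide; open, the fingers measure 114 mm over their backs; the gripper's body (76 mm by 85 mm) begins 54 mm behind the grasp point. The pads swing forward as they close: fully open they stand 13 mm farther back than shut.
Start: joints at [-1.527, 0.104, 0.097, 1.564, 0, 1.353], TCP at [155.3, -579.585, 231.331] pointing down, gripper open.
Joint ranges: [-2.99, 2.99], [-0.84, 1.86], [-1.1, 1.16], [-1.84, 2.11], [-1.51, 1.56], [-3.14, 3.14]. Speed limits (rad/s): [2.22, 2.22, 2.57, 3.14, 3.14, 3.14].

## Interface

Orientations are given as a rotation vector (axis times angle).
In Python, from bench import manip, vision gives the robot as it stands. The module is installed in compiled form; this text tells all that it offers.
- The arm moves only by the tool step_arm, never from a script. Its argument "motion" is a list of rows, each an object with "gripper": the finger opening in m, from 0 to 0.0854; "travel": the shift along the tool's x, y, z in m, a list of three; "angular": the turn, a rotation vector about the tool's x, y, z in rad, a list of three. A call has 1 to 10 rows; each row is the pose to reach, as a shift and turn from the pose commanded when the call began, along the tool's axes at that moment; what a row does not reach only later rows make up. A row lasts 1/12 s, in which the tool goes at most 41.7 mm and 7.16 degrees, less where a joint would pass 70% of its speed; a pose out of reach is approached as far as the arm can. A call with a gripper value outside its range is refused whole. The fingers move at their own pace and stop on an object; "force" is the grip in N (left out, the last holds). Time passes only in rows, so rows that repeat a pose let the fingers close. It gives the time, the measured TCP pose, the force, the opening and the grip force at its end, in the units of the state.
- manip.state(): the state, without advancing time (a new reading comes with each control period).
- vision.read_camera(name): name is "scene" or "top"; returns a dict with "image" (384x512x3 uint8, blue, green, red), "fx", "fy", "cx", "cy" (pixels), "R" (3x3) and "t" (3): a world point X has camera coordinates R X + t. Camera axes: x right, y down, z forward; pixel columns grow to the right and rows downward; lengths in mm; the calibration is good to about 2 mm. A picture is of the moment at which its call begins. There is no depth.
- manip.job_done(): hands the job in; it is judged then, once.
The state is a dict: "t": time; "qpos": joint angles; "joint_vel": joint speeds; "joint_efforts": joint torques, N m; "eef_pos": TCP position; "tool_rot": TCP orientation; "wrist_force": force on the tool from outside, world axes, zero at the start; "torque": the same for the moment, N m; "width": finger opening in mm; "finger_force": force on a finger pad.
Only numpy, scipy, OpenCV 4.12 (cv2) and the standard library are available. Lean on these libraries where they do the work, as an engineer would, in place of code of your own. Each camera call takes 0.05 s, during which the arm holds its last target. There are 200 camera calls.

## Working session

There is one attempt and no reset: what is moved stays moved. The work goes in short steps, Python scripts to look and compute and a tool call to move; the robot and the scene stay as the last step left them, time stands still between calls to the robot, and variables do not carry over. Pictures are saved under pics/ and viewed, at most 10 in all, crops included, and the job is handed in when it is done.

Besides the shell and the picture viewer there is one more tool, called in YAML: its name, and indented under it one key for each argument. step_arm: Moves the arm, as the interface text tells. Its arguments: {"type":"object","properties":{"motion":{"type":"array","items":{"type":"object","properties":{"gripper":{"type":"number"},"travel":{"type":"array","items":{"type":"number"}},"angular":{"type":"array","items":{"type":"number"}}}}},"force":{"type":"number"}},"required":["motion"]}

```bash
mkdir -p pics
python3 - <<'E'
from bench import manip, vision
import cv2
print(manip.state())
for n in("scene","top"):
    c=vision.read_camera(n); cv2.imwrite(f"pics/{n}0.png",c["image"]); print(n,[c[k] for k in("fx","fy","cx","cy","R","t")])
E
```

```text
{'t': 0.0, 'qpos': array([-1.52672369e+00,  1.04709934e-01,  9.64126828e-02,  1.56388365e+00,
       -1.09302044e-05,  1.35307184e+00]), 'joint_vel': array([-1.37505870e-03, -1.01623593e-03, -8.43442273e-04,  1.11528147e-03,
        3.48471501e-05, -5.50297617e-04]), 'joint_efforts': array([-9.68402787e-05, -5.56936598e+01,  5.03647542e+01,  1.68657774e-02,
       -2.46414529e-04,  3.34863716e-05]), 'eef_pos': array([ 155.2660995 , -579.20080719,  230.48495317]), 'tool_rot': array([-3.11334785e+00, -4.09876455e-01, -1.71419455e-04]), 'wrist_force': array([ 0.51863913,  1.29851915, -0.70756856]), 'torque': array([-0.01373315,  0.0191596 , -0.02105593]), 'finger_force': 0.0, 'width': 85.6508429810371}
scene [457.2521046974246, 457.2521046974246, 252.1260211984362, 192.67299214501887, array([[-0.24548829,  0.96934512, -0.01027344],
       [ 0.72955345,  0.17776131, -0.66041857],
       [-0.63834729, -0.16962005, -0.75082739]]), array([ 105.43854138, -374.4158835 , 1374.05311839])]
top [378.85509025276696, 378.85509025276696, 251.97116196949457, 197.7226785778639, array([[ 0.02863306, -0.99953489, -0.01049538],
       [-0.98953813, -0.02685828, -0.14174951],
       [ 0.1414017 ,  0.0144443 , -0.98984692]]), array([ 46.60774687, 569.99296176, 874.10801655])]
```

View pics/scene0.png

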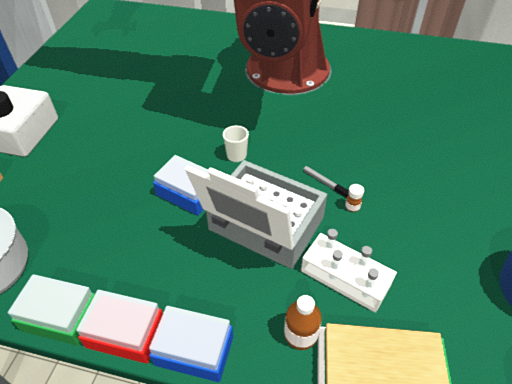

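View pics/top0.png

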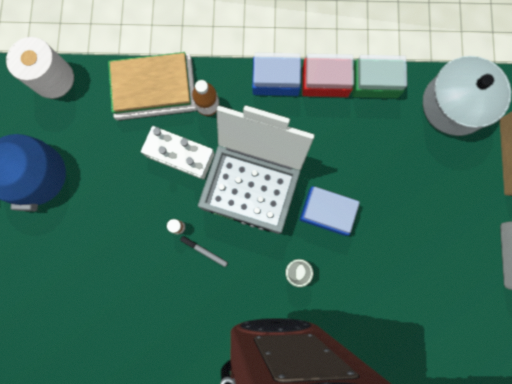

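The scene view (from behind) shows the heater at about (265,215) with its lid open. The top view has the heater at about (250,190), the lid above it towards +x with its tab near (266,118). The tip box (330,211), beaker (299,273), marker (205,250), vial (176,227), rack (178,152) and reagent (205,97) stand around it. Next I'll enlarge the heater for its corners.

Run:
```python
import cv2
i=cv2.imread("pics/top0.png")[95:245,140:340]; cv2.imwrite("pics/c1.png",cv2.resize(i,None,fx=4,fy=4,interpolation=cv2.INTER_CUBIC))
```

```text
(no output)
```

View pics/c1.png

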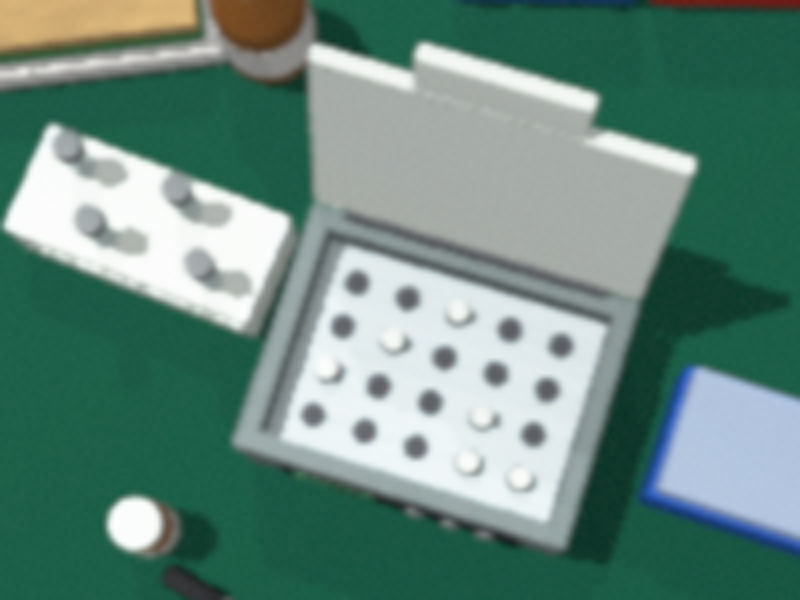

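The crop shows the heater's top corners at crop pixels: front-left (233,443), front-right (562,552), rear-left (315,205), rear-right (640,300). The tab end is at (415..597, 45..98).

```bash
cat > h.py <<'E'
import numpy as np, cv2
C={"top":(378.855,251.971,197.7227,np.array([[0.02863306,-0.99953489,-0.01049538],[-0.98953813,-0.02685828,-0.14174951],[0.1414017,0.0144443,-0.98984692]]),np.array([46.60774687,569.99296176,874.10801655])),
"scene":(457.2521,252.126,192.673,np.array([[-0.24548829,0.96934512,-0.01027344],[0.72955345,0.17776131,-0.66041857],[-0.63834729,-0.16962005,-0.75082739]]),np.array([105.43854138,-374.4158835,1374.05311839]))}
def ray(n,u,v,z):
    f,cx,cy,R,t=C[n]; o=-R.T@t; d=R.T@np.array([(u-cx)/f,(v-cy)/f,1]); return o+d*(z-o[2])/d[2]
def proj(n,X):
    f,cx,cy,R,t=C[n]; p=R@np.asarray(X,float)+t; return np.array([f*p[0]/p[2]+cx,f*p[1]/p[2]+cy])
E
python3 - <<'E'
from h import *
np.set_printoptions(precision=1,suppress=True)
P=[ray("top",140+u/4,95+v/4,80) for u,v in((233,443),(562,552),(640,300),(315,205))]
FL,FR,RR,RL=P
print(P,[np.linalg.norm(a-b) for a,b in((FL,FR),(RL,RR),(FL,RL),(FR,RR))])
c=sum(P)/4; y=(FL-FR)+(RL-RR); x=(RL-FL)+(RR-FR)
yawy=np.arctan2(-y[0],y[1]); yawx=np.arctan2(x[1],x[0]); print(c,yawy,yawx)
yw=(yawy*2+yawx)/3; ex=np.array([np.cos(yw),np.sin(yw),0]); ey=np.array([-ex[1],ex[0],0]); ez=np.array([0,0,1])
c[2]=0; H=c+75*ex+81*ez; print("hinge",H)
for a in(1.8,):
  for s in(45,-45):
    u=-np.cos(a)*ex+np.sin(a)*ez; n=np.sin(a)*ex+np.cos(a)*ez
    for t in(0,10):
      X=H+178*u+t*n+s*ey; q=proj("top",X); print(a,s,t,X,(q-[140,95])*4, proj("scene",X))
for nm,u,v,z in(("tip",330,208,65),("beaker",299.5,272,70),("vial",174,226,60),("mk1",182,239,7),("mk2",227,265,7),("rack",180,146,92),("reag",202,87,120)): 
  X=ray("top",u,v,z); d=X-c; print(nm,X,"heaterframe",d@ex,d@ey)
E
```

```text
[array([540.8, 185.3,  80. ]), array([483.5,  -5.4,  80. ]), array([631.2, -48.2,  80. ]), array([683.4, 143.8,  80. ])] [np.float64(199.10828967502076), np.float64(198.90366346630816), np.float64(148.46154463072915), np.float64(153.79369607895077)]
[584.7  68.9  80. ] -0.27871070016220456 -0.28268439063747675
hinge [656.8  48.1  81. ]
1.8 45 0 [708.1  80.2 254.3] [414.5  57.2] [256.4 185.3]
1.8 45 10 [717.5  77.5 252.1] [420.8  40.4] [253.3 190.3]
1.8 -45 0 [683.2  -6.3 254.3] [595.  111.6] [208.7 165.1]
1.8 -45 10 [692.6  -9.  252.1] [600.5  94.5] [205.5 169.8]
tip [ 545.7 -120.8   65. ] heaterframe 14.955607505774562 -193.0724505002906
beaker [396.9 -50.7  70. ] heaterframe -147.41474811668516 -166.81100358282046
vial [493.8 243.   60. ] heaterframe -135.45550548874687 142.23544983353972
mk1 [465.6 232.9   7. ] heaterframe -159.81709181210283 124.7352644570186
mk2 [405.6 119.3   7. ] heaterframe -186.10133312460408 -1.0928233928951723
rack [678.3 232.8  92. ] heaterframe 44.592357207665515 183.3851829702021
reag [811.6 183.8 120. ] heaterframe 186.28997338168267 173.15449424111824
```

```bash
cat >> h.py <<'E'
from scipy.spatial.transform import Rotation as Ro
YW=-0.28; CH=np.array([584.7,68.9,0.]); EX=np.array([np.cos(YW),np.sin(YW),0]); EY=np.array([-EX[1],EX[0],0]); EZ=np.array([0,0,1.])
YH=-20.
def tool(a): z=np.sin(a)*EX-np.cos(a)*EZ; x=np.cos(a)*EX+np.sin(a)*EZ; return np.c_[x,np.cross(z,x),z]
def W(x,z,y=YH): return CH+x*EX+y*EY+z*EZ
def fin(th,s=18,g=0,a=.8):  # TCP (x,z) under the tab edge, gap g
    e=np.array([75-178*np.cos(th),81+178*np.sin(th)]); return e+s*np.array([np.sin(a),-np.cos(a)])-(11+g)*np.array([np.cos(a),np.sin(a)])
def nud(th,s=25,g=0,a=.8):
    u=np.array([-np.cos(th),np.sin(th)]); n=np.array([np.sin(th),np.cos(th)])
    return np.array([75,81])+178*u+10*n+s*np.array([np.sin(a),-np.cos(a)])+(11+g)*np.array([np.cos(a),np.sin(a)])
def plan(*wp, sag=0.85):  # wp: (world xyz, alpha); prints travel/angular from the present pose
    from bench import manip
    s=manip.state(); R=Ro.from_rotvec(s["tool_rot"]); p=s["eef_pos"]+[0,0,sag]
    print("now t %.2f"%s["t"],p.round(1),"heater",((p-CH)@EX).round(1),((p-CH)@EY).round(1),"F",s["wrist_force"].round(1),"q",s["qpos"].round(2))
    for w,a in wp:
        T=R.inv().apply(w-p)/1000; A=(R.inv()*Ro.from_matrix(tool(a))).as_rotvec(); print(T.round(4).tolist(),A.round(3).tolist(),"dist",(np.linalg.norm(T)*1000).round())
E
python3 -c "
from h import *
plan((np.array([400,-300,320]),.4),(W(-130,200),.8),(W(*fin(0,g=5)),.8))"
```

```text
now t 0.10 [ 155.3 -579.2  231.4] heater -233.6 -741.6 F [ 0.3  0.3 -0.2] q [-1.53  0.1   0.1   1.56  0.    1.35]
[0.3087, -0.2065, -0.0882] [-0.11, 0.39, 0.534] dist 382.0
[0.4608, -0.5648, 0.0322] [-0.218, 0.78, 0.512] dist 730.0
[0.4854, -0.5498, 0.1752] [-0.218, 0.78, 0.512] dist 754.0
```

step_arm:
  motion:
    - {"gripper": 0,"travel": [0.031,-0.021,-0.009],"angular": [-0.011,0.039,0.053]}
    - {"gripper": 0,"travel": [0.062,-0.041,-0.018],"angular": [-0.022,0.078,0.107]}
    - {"gripper": 0,"travel": [0.093,-0.062,-0.026],"angular": [-0.033,0.117,0.16]}
    - {"gripper": 0,"travel": [0.123,-0.083,-0.035],"angular": [-0.044,0.156,0.214]}
    - {"gripper": 0,"travel": [0.154,-0.103,-0.044],"angular": [-0.055,0.195,0.267]}
    - {"gripper": 0,"travel": [0.185,-0.124,-0.053],"angular": [-0.066,0.234,0.32]}
    - {"gripper": 0,"travel": [0.216,-0.145,-0.062],"angular": [-0.077,0.273,0.374]}
    - {"gripper": 0,"travel": [0.247,-0.165,-0.071],"angular": [-0.088,0.312,0.427]}
    - {"gripper": 0,"travel": [0.278,-0.186,-0.079],"angular": [-0.099,0.351,0.481]}
    - {"gripper": 0,"travel": [0.309,-0.207,-0.088],"angular": [-0.11,0.39,0.534]}

```text
t: 0.93
eef_pos: [400.9, -298.2, 319.3]
tool_rot: [2.994, -0.427, 0.61]
wrist_force: [1.1, -1.3, 0.2]
width: -0.1
finger_force: 0.0
```

```bash
python3 -c "
from h import *
plan((W(-130,200),.8),(W(*fin(0,g=5)),.8))"
```

```text
now t 0.93 [ 400.9 -298.2  320.2] heater -75.2 -403.6 F [ 1.1 -1.3  0.2] q [-1.08 -0.63 -0.41  1.5   0.28  2.38]
[-0.0985, -0.3835, 0.0886] [0.002, 0.398, -0.002] dist 406.0
[-0.128, -0.3836, 0.2315] [0.002, 0.398, -0.002] dist 466.0
```

step_arm:
  motion:
    - {"gripper": 0,"travel": [-0.01,-0.038,0.009],"angular": [0,0.04,0]}
    - {"gripper": 0,"travel": [-0.02,-0.077,0.018],"angular": [0,0.08,0]}
    - {"gripper": 0,"travel": [-0.03,-0.115,0.027],"angular": [0,0.12,0]}
    - {"gripper": 0,"travel": [-0.039,-0.153,0.035],"angular": [0,0.16,0]}
    - {"gripper": 0,"travel": [-0.049,-0.192,0.044],"angular": [0,0.2,0]}
    - {"gripper": 0,"travel": [-0.059,-0.23,0.053],"angular": [0,0.24,0]}
    - {"gripper": 0,"travel": [-0.069,-0.268,0.062],"angular": [0,0.28,0]}
    - {"gripper": 0,"travel": [-0.079,-0.307,0.071],"angular": [0,0.32,0]}
    - {"gripper": 0,"travel": [-0.089,-0.345,0.08],"angular": [0,0.36,0]}
    - {"gripper": 0,"travel": [-0.098,-0.383,0.089],"angular": [0,0.398,0]}

```text
t: 1.77
eef_pos: [613.8, -68.9, 267.7]
tool_rot: [2.788, -0.398, 1.114]
wrist_force: [0.5, 0.1, 0.0]
width: -0.1
finger_force: 0.0
```

```bash
python3 -c "
from h import *
plan((W(-130,200),.8),(W(*fin(0,g=5)),.8))"
```

```text
now t 1.77 [613.8 -68.9 268.6] heater 66.0 -124.4 F [0.5 0.1 0. ] q [-0.34 -0.84 -0.8   0.85  0.03  3.1 ]
[-0.1892, -0.1036, -0.0866] [0.01, 0.039, 0.0] dist 232.0
[-0.267, -0.1048, 0.0367] [0.01, 0.039, 0.0] dist 289.0
```

```bash
cat >> h.py <<'E'
def lat(g): z=np.sin(g)*EY-np.cos(g)*EZ; x=-EX; return np.c_[x,np.cross(z,x),z]
def plan2(*wp, sag=0.85):  # wp: (world xyz, rotation matrix)
    from bench import manip
    s=manip.state(); R=Ro.from_rotvec(s["tool_rot"]); p=s["eef_pos"]+[0,0,sag]
    print("now t %.2f"%s["t"],p.round(1),"heater",((p-CH)@EX).round(1),((p-CH)@EY).round(1),"F",s["wrist_force"].round(1),"q",s["qpos"].round(2))
    for w,M in wp:
        T=R.inv().apply(w-p)/1000; A=(R.inv()*Ro.from_matrix(M)).as_rotvec(); print(T.round(4).tolist(),A.round(3).tolist(),"dist",(np.linalg.norm(T)*1000).round())
E
python3 -c "
from h import *
Rz=lambda a:Ro.from_euler('z',a).as_matrix()
plan2((W(-20,330,-200),Rz(.3)@tool(.4)),(W(-60,330,-200),Rz(.6)@tool(0)))"
```

```text
now t 1.77 [613.8 -68.9 268.6] heater 66.0 -124.4 F [0.5 0.1 0. ] q [-0.34 -0.84 -0.8   0.85  0.03  3.1 ]
[-0.0199, 0.0766, -0.1031] [0.175, -0.358, -0.254] dist 130.0
[-0.0489, 0.0769, -0.1307] [0.237, -0.735, -0.574] dist 159.0
```

step_arm:
  motion:
    - {"gripper": 0,"travel": [-0.002,0.01,-0.018],"angular": [0.024,-0.074,-0.057]}
    - {"gripper": 0,"travel": [-0.006,0.022,-0.036],"angular": [0.047,-0.147,-0.115]}
    - {"gripper": 0,"travel": [-0.01,0.034,-0.053],"angular": [0.071,-0.221,-0.172]}
    - {"gripper": 0,"travel": [-0.014,0.045,-0.068],"angular": [0.095,-0.294,-0.23]}
    - {"gripper": 0,"travel": [-0.018,0.056,-0.083],"angular": [0.119,-0.368,-0.287]}
    - {"gripper": 0,"travel": [-0.024,0.064,-0.096],"angular": [0.142,-0.441,-0.344]}
    - {"gripper": 0,"travel": [-0.03,0.07,-0.107],"angular": [0.166,-0.515,-0.402]}
    - {"gripper": 0,"travel": [-0.036,0.075,-0.117],"angular": [0.19,-0.588,-0.459]}
    - {"gripper": 0,"travel": [-0.042,0.077,-0.125],"angular": [0.213,-0.662,-0.517]}
    - {"gripper": 0,"travel": [-0.049,0.077,-0.131],"angular": [0.237,-0.735,-0.574]}

```text
t: 2.6
eef_pos: [470.1, -108.7, 330.1]
tool_rot: [-3.1, -0.505, 0.01]
wrist_force: [0.7, -0.3, 0.5]
width: 0.0
finger_force: 0.0
```

```bash
python3 -c "
from h import *
Rz=lambda a:Ro.from_euler('z',a).as_matrix()
plan2((W(-60,330,-200),Rz(1.6)@tool(0)),(W(-60,330,-200),Rz(2.6)@tool(0)),(W(-60,330,-200),lat(.8)))"
```

```text
now t 2.60 [ 470.1 -108.7  331. ] heater -61.1 -202.3 F [ 0.7 -0.3  0.5] q [-0.5  -0.2  -0.01  1.76 -0.    2.32]
[0.0022, -0.0013, 0.001] [-0.005, 0.004, -0.997] dist 3.0
[0.0022, -0.0013, 0.001] [-0.007, 0.002, -1.997] dist 3.0
[0.0022, -0.0013, 0.001] [-0.319, 1.001, -2.367] dist 3.0
```

step_arm:
  motion:
    - {"gripper": 0,"travel": [0,0,0],"angular": [0,0,-0.12]}
    - {"gripper": 0,"travel": [0,0,0],"angular": [0,0,-0.24]}
    - {"gripper": 0,"travel": [0,0,0],"angular": [0,0,-0.36]}
    - {"gripper": 0,"travel": [0,0,0],"angular": [0,0,-0.48]}
    - {"gripper": 0,"travel": [0,0,0],"angular": [0,0,-0.6]}
    - {"gripper": 0,"travel": [0,0,0],"angular": [0,0,-0.72]}
    - {"gripper": 0,"travel": [0,0,0],"angular": [0,0,-0.84]}
    - {"gripper": 0,"travel": [0,0,0],"angular": [0,0,-0.96]}
    - {"gripper": 0,"travel": [0,0,0],"angular": [0,0,-1.08]}
    - {"gripper": 0,"travel": [0,0,0],"angular": [0,0,-1.2]}

```text
t: 3.43
eef_pos: [470.5, -107.9, 329.1]
tool_rot: [-2.268, -2.17, 0.003]
wrist_force: [0.2, -0.7, -0.8]
width: 0.1
finger_force: 0.0
```

```bash
python3 -c "
from h import *
Rz=lambda a:Ro.from_euler('z',a).as_matrix()
plan2((W(-100,260,-150),Rz(2.9)@lat(.4)@np.eye(3)),(W(-100,220,-100),lat(.8)))"
```

```text
now t 3.43 [ 470.5 -107.9  330. ] heater -60.9 -201.5 F [ 0.2 -0.7 -0.8] q [-0.5  -0.2  -0.02  1.76 -0.    1.12]
[0.0592, -0.0257, 0.0701] [-0.251, -0.405, 2.018] dist 95.0
[0.1078, -0.0139, 0.1101] [-0.678, 0.53, -1.26] dist 155.0
```

step_arm:
  motion:
    - {"gripper": 0,"travel": [0.011,-0.001,0.011],"angular": [-0.054,0.042,-0.101]}
    - {"gripper": 0,"travel": [0.022,-0.003,0.022],"angular": [-0.108,0.085,-0.202]}
    - {"gripper": 0,"travel": [0.032,-0.004,0.033],"angular": [-0.163,0.127,-0.302]}
    - {"gripper": 0,"travel": [0.043,-0.006,0.044],"angular": [-0.217,0.17,-0.403]}
    - {"gripper": 0,"travel": [0.054,-0.007,0.055],"angular": [-0.271,0.212,-0.504]}
    - {"gripper": 0,"travel": [0.065,-0.008,0.066],"angular": [-0.325,0.254,-0.605]}
    - {"gripper": 0,"travel": [0.075,-0.01,0.077],"angular": [-0.38,0.297,-0.706]}
    - {"gripper": 0,"travel": [0.086,-0.011,0.088],"angular": [-0.434,0.339,-0.806]}
    - {"gripper": 0,"travel": [0.097,-0.013,0.099],"angular": [-0.488,0.382,-0.907]}
    - {"gripper": 0,"travel": [0.108,-0.014,0.11],"angular": [-0.542,0.424,-1.008]}

```text
t: 4.27
eef_pos: [461.4, 1.0, 219.2]
tool_rot: [0.811, 2.77, 0.978]
wrist_force: [0.0, 0.4, 0.6]
width: -0.1
finger_force: 0.0
```

```bash
python3 -c "
from h import *
plan2((W(-100,150,-60),lat(.8)),(W(-97,75,-30),lat(.8)))"
```

```text
now t 4.27 [461.4   1.  220.1] heater -99.7 -99.3 F [0.  0.4 0.6] q [-0.73 -0.37 -0.48  1.68  0.63 -0.23]
[0.0044, -0.013, 0.0792] [-0.133, 0.11, -0.251] dist 80.0
[0.0028, -0.0352, 0.1569] [-0.133, 0.11, -0.251] dist 161.0
```

```bash
python3 -c "
from h import *
plan2((W(-103,150,-62),lat(.7)),(W(-103,60,-46),lat(.7)))"
```

```text
now t 4.27 [461.4   1.  220.1] heater -99.7 -99.3 F [0.  0.4 0.6] q [-0.73 -0.37 -0.48  1.68  0.63 -0.23]
[0.0067, -0.0153, 0.0777] [-0.033, 0.097, -0.256] dist 79.0
[0.0032, -0.0579, 0.1585] [-0.033, 0.097, -0.256] dist 169.0
```

step_arm:
  motion:
    - {"gripper": 0,"travel": [0.002,-0.004,0.02],"angular": [-0.008,0.024,-0.064]}
    - {"gripper": 0,"travel": [0.004,-0.008,0.039],"angular": [-0.016,0.048,-0.128]}
    - {"gripper": 0,"travel": [0.005,-0.012,0.058],"angular": [-0.024,0.072,-0.192]}
    - {"gripper": 0,"travel": [0.007,-0.015,0.078],"angular": [-0.033,0.097,-0.256]}
    - {"gripper": 0,"travel": [0.006,-0.026,0.098],"angular": [-0.033,0.097,-0.256]}
    - {"gripper": 0,"travel": [0.005,-0.037,0.118],"angular": [-0.033,0.097,-0.256]}
    - {"gripper": 0,"travel": [0.004,-0.047,0.138],"angular": [-0.033,0.097,-0.256]}
    - {"gripper": 0,"travel": [0.003,-0.058,0.158],"angular": [-0.033,0.097,-0.256]}
    - {"gripper": 0,"travel": [0.003,-0.058,0.158],"angular": [-0.033,0.097,-0.256]}

```text
t: 5.02
eef_pos: [470.4, 53.9, 55.8]
tool_rot: [0.41, 2.843, 1.037]
wrist_force: [-0.9, 0.7, -0.4]
width: -0.1
finger_force: 0.0
```

```bash
python3 -c "
from h import *
from bench import vision
plan2((W(-103,300,-90),lat(.7)),(W(150,300,-85),lat(.7)))
for n in('top','scene'):
  im=vision.read_camera(n)['image']; im=im[95:295,140:340] if n=='top' else im[90:290,150:350]; cv2.imwrite('pics/d_'+n+'.png',cv2.resize(im,None,fx=2,fy=2))
a,b=[cv2.imread('pics/d_%s.png'%n) for n in('top','scene')]; cv2.imwrite('pics/d.png',np.hstack([a,b]))"
```

```text
now t 5.02 [470.4  53.9  56.7] heater -105.7 -46.0 F [-0.9  0.7 -0.4] q [-0.61 -0.17 -0.63  1.38  0.65 -0.42]
[-0.0006, 0.1228, -0.2146] [-0.002, -0.005, -0.008] dist 247.0
[-0.2535, 0.1287, -0.2128] [-0.002, -0.005, -0.008] dist 355.0
```

View pics/d.png

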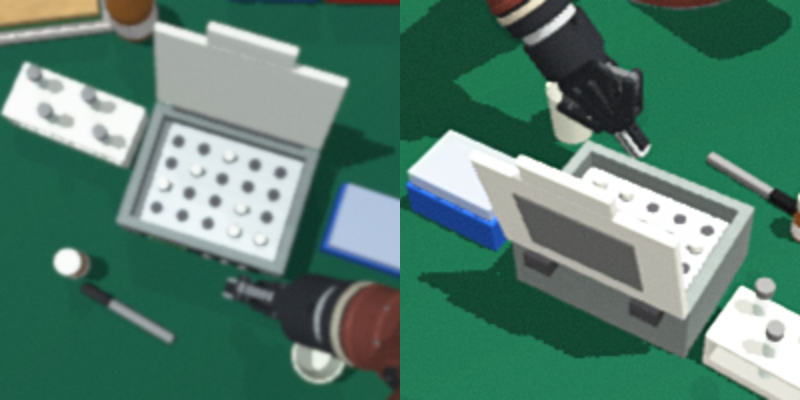

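The finger is at the rehearsed pose in front of the heater (left view: tip at about (228,290); right view: (640,150)), and it clears the beaker. Next I go up, over and behind the lid.

step_arm:
  motion:
    - {"gripper": 0,"travel": [0,0.02,-0.035]}
    - {"gripper": 0,"travel": [0,0.041,-0.071]}
    - {"gripper": 0,"travel": [0,0.061,-0.107]}
    - {"gripper": 0,"travel": [0,0.082,-0.143]}
    - {"gripper": 0,"travel": [0,0.102,-0.179]}
    - {"gripper": 0,"travel": [-0.005,0.123,-0.214]}
    - {"gripper": 0,"travel": [-0.04,0.124,-0.214]}
    - {"gripper": 0,"travel": [-0.08,0.125,-0.214]}
    - {"gripper": 0,"travel": [-0.12,0.126,-0.214]}
    - {"gripper": 0,"travel": [-0.16,0.127,-0.214]}

```text
schema error: expected keys gripper, travel, angular
```

```bash
python3 -c "
from h import *
plan2((W(154,300,-80),lat(.7)),(W(154,235,-25),lat(.7)))"
```

```text
now t 5.12 [472.1  52.5  60.5] heater -103.7 -46.9 F [ 0.2  1.2 -0.1] q [-0.61 -0.17 -0.63  1.38  0.65 -0.42]
[-0.2565, 0.1301, -0.2053] [-0.002, -0.002, -0.006] dist 353.0
[-0.2567, 0.1304, -0.1201] [-0.002, -0.002, -0.006] dist 312.0
```

step_arm:
  motion:
    - {"gripper": 0,"travel": [0,0.02,-0.035],"angular": [0,0,0]}
    - {"gripper": 0,"travel": [0,0.041,-0.071],"angular": [0,0,0]}
    - {"gripper": 0,"travel": [0,0.061,-0.107],"angular": [0,0,0]}
    - {"gripper": 0,"travel": [0,0.082,-0.143],"angular": [0,0,0]}
    - {"gripper": 0,"travel": [0,0.102,-0.179],"angular": [0,0,0]}
    - {"gripper": 0,"travel": [-0.005,0.123,-0.212],"angular": [0,0,0]}
    - {"gripper": 0,"travel": [-0.04,0.124,-0.212],"angular": [0,0,0]}
    - {"gripper": 0,"travel": [-0.08,0.125,-0.212],"angular": [0,0,0]}
    - {"gripper": 0,"travel": [-0.12,0.126,-0.212],"angular": [0,0,0]}
    - {"gripper": 0,"travel": [-0.16,0.127,-0.21],"angular": [0,0,0]}

```text
t: 5.95
eef_pos: [618.6, -29.9, 304.3]
tool_rot: [0.406, 2.837, 1.029]
wrist_force: [-0.1, -0.8, 0.6]
width: 0.1
finger_force: 0.0
```

```bash
python3 -c "
from h import *
plan2((W(154,300,-80),lat(.7)),(W(154,235,-25),lat(.7)))"
```

```text
now t 5.95 [618.6 -29.9 305.1] heater 59.9 -85.6 F [-0.1 -0.8  0.6] q [-0.58  0.22  0.22  1.81  0.66 -0.38]
[-0.0941, 0.0013, 0.0078] [-0.004, 0.003, -0.003] dist 94.0
[-0.0938, 0.0018, 0.0929] [-0.004, 0.003, -0.003] dist 132.0
```

step_arm:
  motion:
    - {"gripper": 0,"travel": [-0.035,0,0.002],"angular": [0,0,0]}
    - {"gripper": 0,"travel": [-0.07,0,0.004],"angular": [0,0,0]}
    - {"gripper": 0,"travel": [-0.094,0.001,0.008],"angular": [0,0,0]}
    - {"gripper": 0,"travel": [-0.094,0.001,0.008],"angular": [0,0,0]}
    - {"gripper": 0,"travel": [-0.094,0.001,0.03],"angular": [0,0,0]}
    - {"gripper": 0,"travel": [-0.094,0.001,0.05],"angular": [0,0,0]}
    - {"gripper": 0,"travel": [-0.094,0.002,0.07],"angular": [0,0,0]}
    - {"gripper": 0,"travel": [-0.094,0.002,0.093],"angular": [0,0,0]}
    - {"gripper": 0,"travel": [-0.094,0.002,0.093],"angular": [0,0,0]}

```text
t: 6.7
eef_pos: [722.7, 6.1, 229.9]
tool_rot: [0.406, 2.842, 1.035]
wrist_force: [0.8, 0.4, -1.7]
width: 0.4
finger_force: 0.0
```

```bash
python3 -c "
from h import *
from bench import vision
plan2((W(136,235,-25),lat(.7)),(W(67,235,-25),lat(.7)))
for n in('top','scene'):
  im=vision.read_camera(n)['image']; im=im[60:260,160:360] if n=='top' else im[90:290,150:350]; cv2.imwrite('pics/e_'+n+'.png',cv2.resize(im,None,fx=2,fy=2))
a,b=[cv2.imread('pics/e_%s.png'%n) for n in('top','scene')]; cv2.imwrite('pics/e.png',np.hstack([a,b]))"
```

```text
now t 6.70 [722.7   6.1 230.7] heater 150.0 -22.2 F [ 0.8  0.4 -1.7] q [-0.45  0.46  0.38  1.64  0.68 -0.22]
[0.014, 0.0005, -0.005] [-0.002, -0.004, -0.005] dist 15.0
[0.083, 0.0001, -0.0048] [-0.002, -0.004, -0.005] dist 83.0
```

View pics/e.png

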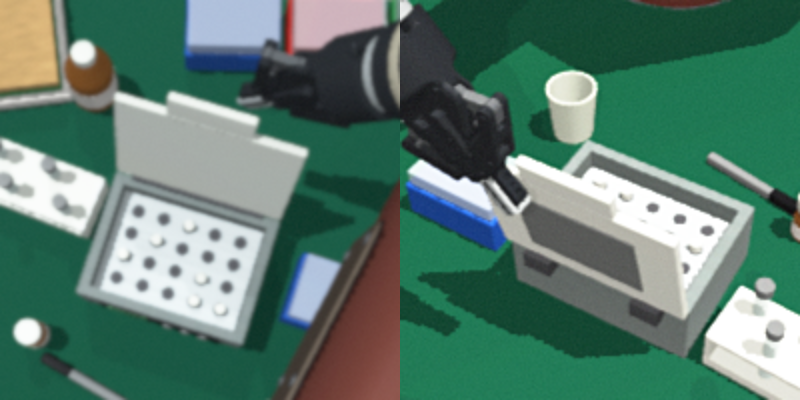

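step_arm:
  motion:
    - {"gripper": 0,"travel": [0.006,0,-0.001],"angular": [0,0,0]}
    - {"gripper": 0,"travel": [0.012,0,-0.002],"angular": [0,0,0]}
    - {"gripper": 0,"travel": [0.018,0,-0.003],"angular": [0,0,0]}
    - {"gripper": 0,"travel": [0.024,0,-0.003],"angular": [0,0,0]}
    - {"gripper": 0,"travel": [0.03,0,-0.003],"angular": [0,0,0]}
    - {"gripper": 0,"travel": [0.036,0,-0.003],"angular": [0,0,0]}
    - {"gripper": 0,"travel": [0.042,0,-0.003],"angular": [0,0,0]}
    - {"gripper": 0,"travel": [0.048,0,-0.003],"angular": [0,0,0]}
    - {"gripper": 0,"travel": [0.054,0,-0.003],"angular": [0,0,0]}
    - {"gripper": 0,"travel": [0.058,0,-0.003],"angular": [0,0,0]}

```text
t: 7.63
eef_pos: [666.9, 18.3, 233.7]
tool_rot: [0.407, 2.839, 1.033]
wrist_force: [0.8, 0.0, 0.8]
width: 0.2
finger_force: 0.3
```

```bash
python3 -c "
from h import *
from bench import vision
plan2((W(67,233,-25),lat(.7)),(W(50,280,-66),lat(.7)),(W(-35,270,-66),lat(.7)),(W(-35,193,-42),lat(.7)))
im=vision.read_camera('top')['image']; cv2.imwrite('pics/f.png',cv2.resize(im[60:260,160:360],None,fx=3,fy=3))"
```

```text
now t 7.63 [666.9  18.3 234.6] heater 93.0 -25.9 F [0.8 0.  0.8] q [-0.47  0.28  0.17  1.62  0.68 -0.25]
[0.026, -0.0004, 0.0018] [-0.003, -0.001, -0.005] dist 26.0
[0.043, -0.0018, -0.0605] [-0.003, -0.001, -0.005] dist 74.0
[0.1279, -0.0086, -0.0528] [-0.003, -0.001, -0.005] dist 139.0
[0.1277, -0.0397, 0.0216] [-0.003, -0.001, -0.005] dist 135.0
```

View pics/f.png

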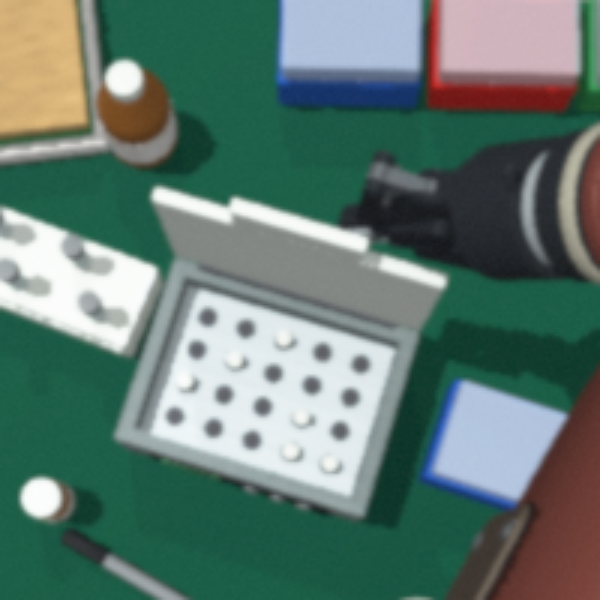

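The lid is now near upright: the tab end's outer edge runs from (232,198) to (368,240), with the finger behind its right end at (355,215).

```bash
python3 -c "
from h import *
for a in (1.45,1.5,1.55,1.6,1.65):
  n=np.array([np.sin(a),np.cos(a)]);u=np.array([-np.cos(a),np.sin(a)])
  O=np.array([75,81])+178*u+10*n
  print(a,O.round(),[((proj('top',W(O[0],O[1],y))-[160,60])*3).round() for y in(45,-45)])"
```

```text
1.45 [ 63. 259.] [array([225., 221.]), array([363., 263.])]
1.5 [ 72. 259.] [array([229., 208.]), array([367., 249.])]
1.55 [ 81. 259.] [array([234., 195.]), array([371., 236.])]
1.6 [ 90. 259.] [array([238., 182.]), array([375., 223.])]
1.65 [ 99. 258.] [array([243., 170.]), array([379., 211.])]
```

step_arm:
  motion:
    - {"gripper": 0,"travel": [0.007,0,0.001],"angular": [0,0,0]}
    - {"gripper": 0,"travel": [0.014,0,0.001],"angular": [0,0,0]}
    - {"gripper": 0,"travel": [0.021,0,0.001],"angular": [0,0,0]}
    - {"gripper": 0,"travel": [0.028,0,0.001],"angular": [0,0,0]}
    - {"gripper": 0,"travel": [0.032,-0.001,-0.03],"angular": [0,0,0]}
    - {"gripper": 0,"travel": [0.043,-0.002,-0.064],"angular": [0,0,0]}
    - {"gripper": 0,"travel": [0.083,-0.005,-0.064],"angular": [0,0,0]}
    - {"gripper": 0,"travel": [0.12,-0.008,-0.056],"angular": [0,0,0]}
    - {"gripper": 0,"travel": [0.13,-0.02,-0.025],"angular": [0,0,0]}
    - {"gripper": 0,"travel": [0.13,-0.032,0.005],"angular": [0,0,0]}

```text
t: 8.52
eef_pos: [535.6, 34.0, 210.4]
tool_rot: [0.408, 2.837, 1.03]
wrist_force: [0.6, -0.3, -0.9]
width: 0.0
finger_force: 0.0
```

```bash
cat >> h.py <<'E'
def pre(th,g=0,rho=164): return W(75-rho*np.cos(th)-11-g*np.sin(th),81+rho*np.sin(th)-26-g*np.cos(th),-42)
E
python3 -c "
from h import *
from bench import vision
plan2((pre(1.15),lat(.7)),(pre(1.),lat(.7)),(pre(.85),lat(.7)),(pre(.7),lat(.7)))
im=vision.read_camera('top')['image']; cv2.imwrite('pics/g.png',cv2.resize(im[60:260,160:360],None,fx=3,fy=3))
for a in (1.05,1.15,1.25,1.35):
  n=np.array([np.sin(a),np.cos(a)]);u=np.array([-np.cos(a),np.sin(a)])
  O=np.array([75,81])+178*u+10*n
  print(a,O.round(),[((proj('top',W(O[0],O[1],y))-[160,60])*3).round() for y in(45,-45)])"
```

```text
now t 8.52 [535.6  34.  211.3] heater -37.5 -47.1 F [ 0.6 -0.3 -0.9] q [-0.57 -0.09 -0.27  1.62  0.66 -0.36]
[-0.0345, -0.0002, 0.0084] [-0.004, 0.003, -0.004] dist 36.0
[-0.0129, -0.0078, 0.0173] [-0.004, 0.003, -0.004] dist 23.0
[0.0067, -0.0173, 0.0286] [-0.004, 0.003, -0.004] dist 34.0
[0.0239, -0.0287, 0.042] [-0.004, 0.003, -0.004] dist 56.0
1.05 [ -5. 240.] [array([193., 329.]), array([329., 371.])]
1.15 [ 11. 248.] [array([201., 303.]), array([337., 345.])]
1.25 [ 28. 253.] [array([208., 275.]), array([345., 318.])]
1.35 [ 46. 257.] [array([217., 248.]), array([354., 290.])]
```

View pics/g.png

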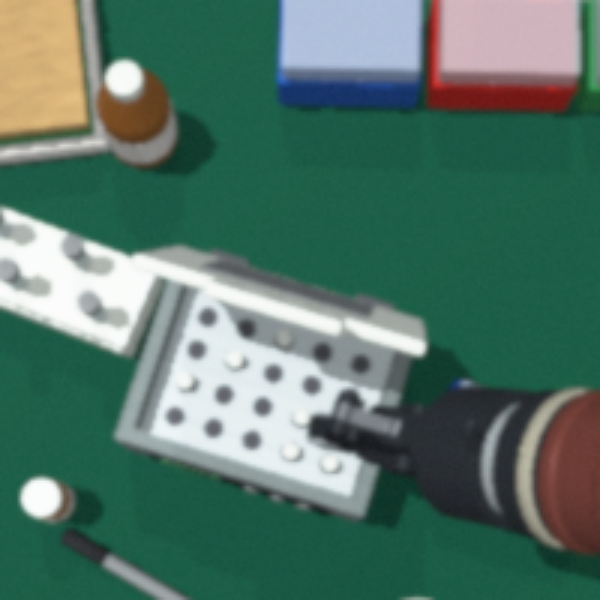

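The lid has passed balance and is falling slowly. The tab's end strip runs (205,278)-(342,330), so the lid is at about 1.24 rad, with the finger in front of it at (320,425). Now I move into the catch position.

step_arm:
  motion:
    - {"gripper": 0,"travel": [-0.001,-0.004,0.008],"angular": [0,0,0]}
    - {"gripper": 0,"travel": [-0.003,-0.008,0.015],"angular": [0,0,0]}
    - {"gripper": 0,"travel": [-0.004,-0.0125,0.0225],"angular": [0,0,0]}
    - {"gripper": 0,"travel": [-0.003,-0.013,0.023],"angular": [0,0,0]}
    - {"gripper": 0,"travel": [-0.002,-0.0135,0.0236],"angular": [0,0,0]}
    - {"gripper": 0,"travel": [-0.001,-0.014,0.0243],"angular": [0,0,0]}
    - {"gripper": 0,"travel": [0,-0.0145,0.025],"angular": [0,0,0]}
    - {"gripper": 0,"travel": [0.001,-0.015,0.0257],"angular": [0,0,0]}
    - {"gripper": 0,"travel": [0.0025,-0.0155,0.0263],"angular": [0,0,0]}
    - {"gripper": 0,"travel": [0.004,-0.016,0.027],"angular": [0,0,0]}

```text
t: 9.4
eef_pos: [534.1, 39.9, 179.0]
tool_rot: [0.407, 2.839, 1.032]
wrist_force: [-0.7, -1.1, -0.5]
width: -0.0
finger_force: 0.4
```

```bash
python3 -c "
from h import *
from bench import vision
plan2(*[(pre(t),lat(.7)) for t in(.85,.8,.75,.7,.6)])
im=vision.read_camera('top')['image']; cv2.imwrite('pics/i.png',cv2.resize(im[60:260,160:360],None,fx=3,fy=3))
for a in (.75,.85,.95,1.05):
  n=np.array([np.sin(a),np.cos(a)]);u=np.array([-np.cos(a),np.sin(a)])
  O=np.array([75,81])+178*u+10*n
  print(a,O.round(),[((proj('top',W(O[0],O[1],y))-[160,60])*3).round() for y in(45,-45)])"
```

```text
now t 9.40 [534.1  39.9 179.8] heater -40.6 -41.9 F [-0.7 -1.1 -0.5] q [-0.56 -0.09 -0.32  1.56  0.67 -0.35]
[0.0036, -0.0011, 0.0011] [-0.003, -0.0, -0.005] dist 4.0
[0.0096, -0.0048, 0.0054] [-0.003, -0.0, -0.005] dist 12.0
[0.0153, -0.0085, 0.0099] [-0.003, -0.0, -0.005] dist 20.0
[0.0208, -0.0125, 0.0146] [-0.003, -0.0, -0.005] dist 28.0
[0.0306, -0.0209, 0.0246] [-0.003, -0.0, -0.005] dist 45.0
0.75 [-48. 210.] [array([176., 401.]), array([307., 442.])]
0.85 [-35. 221.] [array([181., 379.]), array([314., 420.])]
0.95 [-20. 232.] [array([187., 355.]), array([321., 397.])]
1.05 [ -5. 240.] [array([193., 329.]), array([329., 371.])]
```

View pics/i.png

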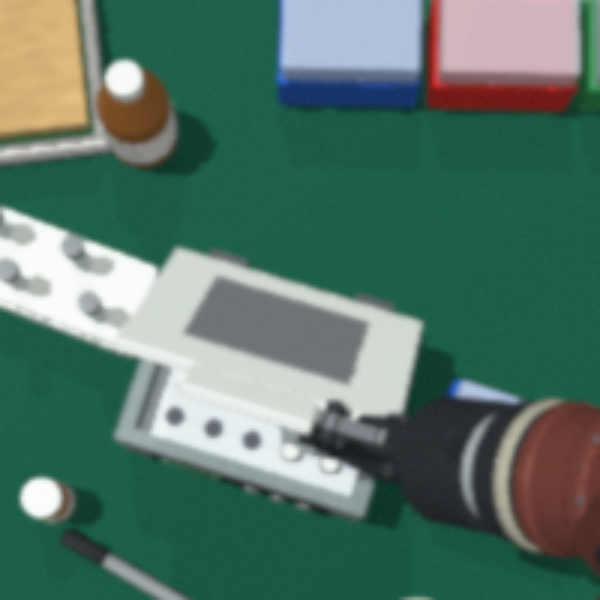

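The lid appears to lie on the finger at about 0.83 rad: tab end (180,388)-(313,432), finger at its right corner (325,425). I hold briefly, then lower slowly.

step_arm:
  motion:
    - {"gripper": 0,"travel": [0.002,-0.0005,0.0005],"angular": [0,0,0]}
    - {"gripper": 0,"travel": [0.002,-0.0005,0.0005],"angular": [0,0,0]}
    - {"gripper": 0,"travel": [0.002,-0.0005,0.0005],"angular": [0,0,0]}
    - {"gripper": 0,"travel": [0.002,-0.0005,0.0005],"angular": [0,0,0]}
    - {"gripper": 0,"travel": [0.0036,-0.0011,0.0011],"angular": [0,0,0]}
    - {"gripper": 0,"travel": [0.0056,-0.0023,0.0025],"angular": [0,0,0]}
    - {"gripper": 0,"travel": [0.0076,-0.0035,0.004],"angular": [0,0,0]}
    - {"gripper": 0,"travel": [0.0096,-0.0048,0.0054],"angular": [0,0,0]}
    - {"gripper": 0,"travel": [0.0115,-0.006,0.0069],"angular": [0,0,0]}
    - {"gripper": 0,"travel": [0.0134,-0.0073,0.0084],"angular": [0,0,0]}

```text
t: 10.28
eef_pos: [521.0, 43.6, 167.5]
tool_rot: [0.407, 2.839, 1.033]
wrist_force: [-0.3, -1.2, -1.1]
width: 0.5
finger_force: 0.6
```

```bash
python3 -c "
from h import *
from bench import vision
plan2(*[(pre(t),lat(.7)) for t in(.7,.65,.6,.55,.5)])
im=vision.read_camera('scene')['image']; cv2.imwrite('pics/j.png',cv2.resize(im[90:290,150:350],None,fx=3,fy=3))
for a in (.65,.7,.75,.8,.85):
  u=np.array([-np.cos(a),np.sin(a)]);n=np.array([np.sin(a),np.cos(a)])
  O=np.array([75,81])+178*u+10*n
  print(a,[((proj('scene',W(O[0],O[1],y))-[150,90])*3).round() for y in(45,-45)])"
```

```text
now t 10.28 [521.   43.6 168.4] heater -54.2 -42.0 F [-0.3 -1.2 -1.1] q [-0.57 -0.12 -0.38  1.55  0.66 -0.36]
[0.0072, -0.005, 0.0059] [-0.003, -0.0, -0.005] dist 11.0
[0.0123, -0.0092, 0.0108] [-0.003, -0.0, -0.005] dist 19.0
[0.0171, -0.0135, 0.0159] [-0.003, -0.0, -0.005] dist 27.0
[0.0215, -0.0179, 0.0212] [-0.003, -0.0, -0.005] dist 35.0
[0.0256, -0.0225, 0.0266] [-0.003, -0.0, -0.005] dist 43.0
0.65 [array([460., 167.]), array([335., 121.])]
0.7 [array([456., 165.]), array([330., 118.])]
0.75 [array([452., 164.]), array([325., 116.])]
0.8 [array([448., 163.]), array([320., 115.])]
0.85 [array([444., 162.]), array([315., 114.])]
```

View pics/j.png

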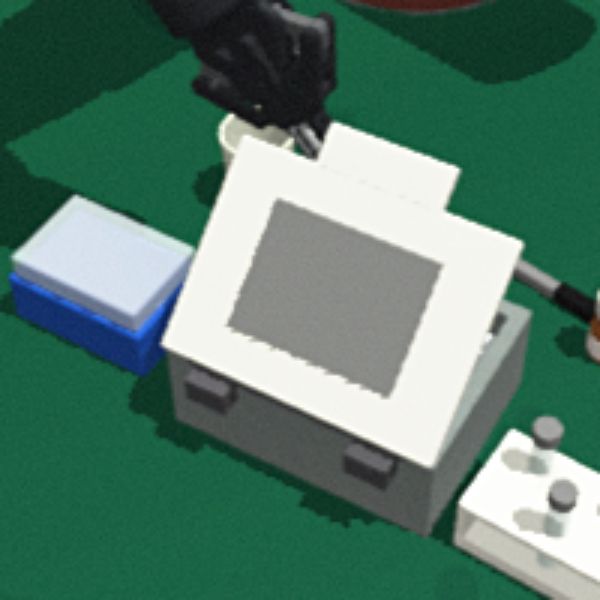

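The lid is held: its tab end runs (332,122)-(460,168) at about 0.68 rad, with the finger just under the tab's left corner at (315,150). I continue lowering with slightly more engagement.

```bash
sed -i 's/def pre(th,g=0,rho=164)/def pre(th,g=0,rho=164,y=-42)/; s/-26-g\*np.cos(th),-42)/-26-g*np.cos(th),y)/' h.py; python3 -c "
from h import *
plan2(*[(pre(t,y=y),lat(.7)) for t,y in((.74,-40),(.68,-38),(.62,-36),(.56,-36),(.5,-36))])"
```

```text
now t 10.33 [520.6  43.7 168. ] heater -54.6 -41.9 F [-0.7  0.4 -2.5] q [-0.57 -0.12 -0.38  1.55  0.66 -0.36]
[0.0025, -0.0001, 0.0031] [-0.003, -0.001, -0.006] dist 4.0
[0.0089, -0.0034, 0.0101] [-0.003, -0.001, -0.006] dist 14.0
[0.0148, -0.0069, 0.0174] [-0.003, -0.001, -0.006] dist 24.0
[0.0203, -0.0122, 0.0236] [-0.003, -0.001, -0.006] dist 33.0
[0.0252, -0.0177, 0.0302] [-0.003, -0.001, -0.006] dist 43.0
```

step_arm:
  motion:
    - {"gripper": 0,"travel": [0.0025,-0.0001,0.0031],"angular": [0,0,0]}
    - {"gripper": 0,"travel": [0.0057,-0.0018,0.0066],"angular": [0,0,0]}
    - {"gripper": 0,"travel": [0.0089,-0.0034,0.0101],"angular": [0,0,0]}
    - {"gripper": 0,"travel": [0.0119,-0.0052,0.0138],"angular": [0,0,0]}
    - {"gripper": 0,"travel": [0.0148,-0.0069,0.0174],"angular": [0,0,0]}
    - {"gripper": 0,"travel": [0.0176,-0.0096,0.0205],"angular": [0,0,0]}
    - {"gripper": 0,"travel": [0.0203,-0.0122,0.0236],"angular": [0,0,0]}
    - {"gripper": 0,"travel": [0.022,-0.014,0.0258],"angular": [0,0,0]}
    - {"gripper": 0,"travel": [0.0236,-0.0158,0.028],"angular": [0,0,0]}
    - {"gripper": 0,"travel": [0.0252,-0.0177,0.0302],"angular": [0,0,0]}

```text
t: 11.17
eef_pos: [498.3, 55.9, 132.9]
tool_rot: [0.407, 2.84, 1.031]
wrist_force: [-1.8, -5.0, -1.2]
width: 0.1
finger_force: 2.6
```

```bash
python3 -c "
from h import *
from bench import vision
plan2(*[(pre(t,y=-36),lat(.7)) for t in(.45,.4,.35,.3,.25,.2)])
im=vision.read_camera('scene')['image']; cv2.imwrite('pics/k.png',cv2.resize(im[90:290,150:350],None,fx=3,fy=3))
for a in (.3,.35,.4,.45,.5):
  u=np.array([-np.cos(a),np.sin(a)]);n=np.array([np.sin(a),np.cos(a)])
  O=np.array([75,81])+178*u+10*n
  print(a,[((proj('scene',W(O[0],O[1],y))-[150,90])*3).round() for y in(45,-45)])"
```

```text
now t 11.17 [498.3  55.9 133.7] heater -79.4 -36.4 F [-1.8 -5.  -1.2] q [-0.57 -0.18 -0.49  1.49  0.66 -0.37]
[0.0042, -0.0045, 0.0059] [-0.004, -0.0, -0.005] dist 9.0
[0.0076, -0.0093, 0.0117] [-0.004, -0.0, -0.005] dist 17.0
[0.0106, -0.0142, 0.0175] [-0.004, -0.0, -0.005] dist 25.0
[0.0131, -0.0192, 0.0235] [-0.004, -0.0, -0.005] dist 33.0
[0.0153, -0.0243, 0.0295] [-0.004, -0.0, -0.005] dist 41.0
[0.0172, -0.0294, 0.0357] [-0.004, -0.0, -0.005] dist 49.0
0.3 [array([474., 198.]), array([357., 153.])]
0.35 [array([473., 192.]), array([354., 147.])]
0.4 [array([472., 187.]), array([352., 142.])]
0.45 [array([470., 182.]), array([349., 136.])]
0.5 [array([468., 177.]), array([346., 132.])]
```

View pics/k.png

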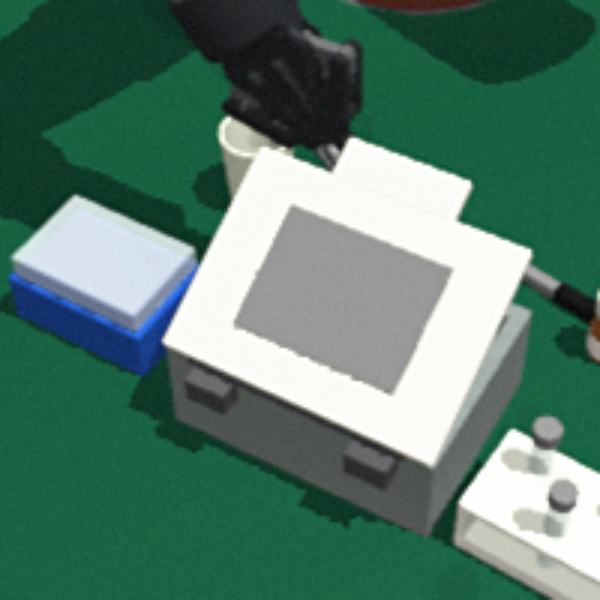

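The lid is at about 0.42 rad and resting on the finger (tab end (350,138)-(470,184)). The sideways load of 5 N says to ease the y engagement, so I'll do that while lowering.

```bash
python3 -c "
from h import *
plan2(*[(pre(t,y=y),lat(.7)) for t,y in((.49,-38),(.46,-39),(.42,-40),(.38,-40),(.34,-40),(.3,-40))])"
```

```text
now t 11.22 [497.9  56.1 133.2] heater -79.9 -36.3 F [-1.5 -5.4 -1.7] q [-0.57 -0.18 -0.5   1.49  0.66 -0.37]
[0.0008, -0.0019, -0.0003] [-0.004, -0.001, -0.006] dist 2.0
[0.003, -0.0055, 0.0024] [-0.004, -0.001, -0.006] dist 7.0
[0.0058, -0.0101, 0.0063] [-0.004, -0.001, -0.006] dist 13.0
[0.0083, -0.014, 0.0109] [-0.004, -0.001, -0.006] dist 20.0
[0.0106, -0.0179, 0.0157] [-0.004, -0.001, -0.006] dist 26.0
[0.0127, -0.0219, 0.0204] [-0.004, -0.001, -0.006] dist 33.0
```

step_arm:
  motion:
    - {"gripper": 0,"travel": [0.0008,-0.0019,-0.0003],"angular": [0,0,0]}
    - {"gripper": 0,"travel": [0.0019,-0.0037,0.001],"angular": [0,0,0]}
    - {"gripper": 0,"travel": [0.003,-0.0055,0.0024],"angular": [0,0,0]}
    - {"gripper": 0,"travel": [0.0044,-0.0078,0.0044],"angular": [0,0,0]}
    - {"gripper": 0,"travel": [0.0058,-0.0101,0.0063],"angular": [0,0,0]}
    - {"gripper": 0,"travel": [0.0071,-0.012,0.0086],"angular": [0,0,0]}
    - {"gripper": 0,"travel": [0.0083,-0.014,0.0109],"angular": [0,0,0]}
    - {"gripper": 0,"travel": [0.0095,-0.016,0.0133],"angular": [0,0,0]}
    - {"gripper": 0,"travel": [0.0106,-0.0179,0.0157],"angular": [0,0,0]}
    - {"gripper": 0,"travel": [0.0117,-0.0199,0.018],"angular": [0,0,0]}

```text
t: 12.05
eef_pos: [486.1, 56.0, 106.5]
tool_rot: [0.407, 2.839, 1.033]
wrist_force: [-0.6, 0.2, -1.7]
width: -0.2
finger_force: 0.6
```

```bash
cat >> h.py <<'E'
def lidangle(k):
    # +y tab corner seen by the scene camera: topmost-right white corner of the tab, along the end edge
    from bench import vision
    im=vision.read_camera('scene')['image']; cv2.imwrite('pics/L%s.png'%k,im)
    m=(im.min(2)>190).astype(np.uint8); n,l,st,ce=cv2.connectedComponentsWithStats(m)
    cs=[l[y,x] for x,y in((250,165),(245,170))]; M=(l==cs[0])
    # +y end (y_h=30) of the end edge: first lid pixel along the edge's path, angle by angle
    best=None
    for a in np.arange(1.0,-.05,-.005):
        u=np.array([-np.cos(a),np.sin(a)]);q=np.array([np.sin(a),np.cos(a)]);O=np.array([75,81])+178*u+10*q
        h=[M[int(round(p[1])),int(round(p[0]))] for p in (proj('scene',W(O[0],O[1],y)) for y in(-10,0,10,20,30,38))]
        if np.mean(h)>=.5: best=a;break
    print("lid angle ~",best,"px",M.sum())
E
python3 -c "
from h import *
plan2(*[(pre(t,y=-40),lat(.7)) for t in(.27,.24,.2,.15,.1,.05)])
lidangle(1)"
```

```text
now t 12.05 [486.1  56.  107.3] heater -91.2 -39.7 F [-0.6  0.2 -1.7] q [-0.59 -0.19 -0.55  1.45  0.66 -0.39]
[0.0029, -0.0058, 0.0064] [-0.003, -0.0, -0.005] dist 9.0
[0.0041, -0.0088, 0.01] [-0.003, -0.0, -0.005] dist 14.0
[0.0055, -0.0129, 0.0149] [-0.003, -0.0, -0.005] dist 21.0
[0.0069, -0.0181, 0.0211] [-0.003, -0.0, -0.005] dist 29.0
[0.0079, -0.0234, 0.0274] [-0.003, -0.0, -0.005] dist 37.0
[0.0085, -0.0286, 0.0336] [-0.003, -0.0, -0.005] dist 45.0
lid angle ~ 1.0 px 176294
```

```bash
cat >> h.py <<'E'
def lidangle(k,new=True):
    from bench import vision
    if new: cv2.imwrite('pics/L%s.png'%k,vision.read_camera('scene')['image'])
    im=cv2.imread('pics/L%s.png'%k).astype(int); r=[]
    for a in np.arange(.8,-.06,-.02):
        u=np.array([-np.cos(a),np.sin(a)]);q=np.array([np.sin(a),np.cos(a)]);O=np.array([75,81])+178*u+10*q
        v=[im[int(round(p[1])),int(round(p[0]))].min() for p in (proj('scene',W(O[0],O[1],y)) for y in(-10,0,10,20,30,38))]
        r.append((round(float(a),2),int(np.median(v))))
    print(r)
E
python3 -c "
from h import *
lidangle(1,False)"
```

```text
[(0.8, 25), (0.78, 29), (0.76, 27), (0.74, 24), (0.72, 24), (0.7, 24), (0.68, 24), (0.66, 26), (0.64, 25), (0.62, 25), (0.6, 25), (0.58, 25), (0.56, 24), (0.54, 24), (0.52, 23), (0.5, 26), (0.48, 28), (0.46, 26), (0.44, 24), (0.42, 24), (0.4, 26), (0.38, 22), (0.36, 22), (0.34, 14), (0.32, 16), (0.3, 119), (0.28, 239), (0.26, 255), (0.24, 255), (0.22, 253), (0.2, 253), (0.18, 252), (0.16, 252), (0.14, 252), (0.12, 252), (0.1, 252), (0.08, 252), (0.06, 252), (0.04, 252), (0.02, 252), (-0.0, 251), (-0.02, 252), (-0.04, 253), (-0.06, 252)]
```

The lid edge now reads about 0.30 rad, so it is still on the finger. Lowering on.

step_arm:
  motion:
    - {"gripper": 0,"travel": [0.0014,-0.0028,0.0032],"angular": [0,0,0]}
    - {"gripper": 0,"travel": [0.0025,-0.0048,0.0054],"angular": [0,0,0]}
    - {"gripper": 0,"travel": [0.0033,-0.0068,0.0076],"angular": [0,0,0]}
    - {"gripper": 0,"travel": [0.0041,-0.0088,0.01],"angular": [0,0,0]}
    - {"gripper": 0,"travel": [0.0048,-0.0108,0.0124],"angular": [0,0,0]}
    - {"gripper": 0,"travel": [0.0055,-0.0129,0.0149],"angular": [0,0,0]}
    - {"gripper": 0,"travel": [0.006,-0.0146,0.017],"angular": [0,0,0]}
    - {"gripper": 0,"travel": [0.0065,-0.0163,0.019],"angular": [0,0,0]}
    - {"gripper": 0,"travel": [0.0069,-0.0181,0.0211],"angular": [0,0,0]}
    - {"gripper": 0,"travel": [0.0073,-0.0198,0.0232],"angular": [0,0,0]}

```text
t: 12.93
eef_pos: [479.0, 57.7, 76.1]
tool_rot: [0.407, 2.839, 1.032]
wrist_force: [0.3, -1.6, -1.5]
width: -0.0
finger_force: 0.8
```

```bash
python3 -c "
from h import *
plan2(*[(pre(t,y=-40),lat(.7)) for t in(.1,.05,0,-.05,-.1)])
lidangle(2)"
```

```text
now t 12.93 [479.   57.7  76.9] heater -98.5 -40.0 F [ 0.3 -1.6 -1.5] q [-0.59 -0.18 -0.6   1.4   0.66 -0.39]
[0.0007, -0.0036, 0.0043] [-0.003, -0.0, -0.005] dist 6.0
[0.0013, -0.0088, 0.0105] [-0.003, -0.0, -0.005] dist 14.0
[0.0015, -0.0141, 0.0168] [-0.003, -0.0, -0.005] dist 22.0
[0.0012, -0.0194, 0.0231] [-0.003, -0.0, -0.005] dist 30.0
[0.0006, -0.0246, 0.0294] [-0.003, -0.0, -0.005] dist 38.0
[(0.8, 30), (0.78, 30), (0.76, 30), (0.74, 29), (0.72, 29), (0.7, 29), (0.68, 31), (0.66, 32), (0.64, 31), (0.62, 30), (0.6, 30), (0.58, 31), (0.56, 29), (0.54, 29), (0.52, 29), (0.5, 29), (0.48, 29), (0.46, 28), (0.44, 31), (0.42, 29), (0.4, 30), (0.38, 29), (0.36, 30), (0.34, 27), (0.32, 29), (0.3, 30), (0.28, 31), (0.26, 29), (0.24, 30), (0.22, 31), (0.2, 29), (0.18, 29), (0.16, 26), (0.14, 17), (0.12, 96), (0.1, 250), (0.08, 255), (0.06, 255), (0.04, 255), (0.02, 255), (-0.0, 255), (-0.02, 255), (-0.04, 255), (-0.06, 255)]
```

step_arm:
  motion:
    - {"gripper": 0,"travel": [0.0004,-0.0018,0.0021],"angular": [0,0,0]}
    - {"gripper": 0,"travel": [0.0007,-0.0036,0.0043],"angular": [0,0,0]}
    - {"gripper": 0,"travel": [0.001,-0.0054,0.0064],"angular": [0,0,0]}
    - {"gripper": 0,"travel": [0.0012,-0.0072,0.0085],"angular": [0,0,0]}
    - {"gripper": 0,"travel": [0.0013,-0.0088,0.0105],"angular": [0,0,0]}
    - {"gripper": 0,"travel": [0.0014,-0.0106,0.0126],"angular": [0,0,0]}
    - {"gripper": 0,"travel": [0.0015,-0.0124,0.0147],"angular": [0,0,0]}
    - {"gripper": 0,"travel": [0.0015,-0.0141,0.0168],"angular": [0,0,0]}
    - {"gripper": 0,"travel": [0.0018,-0.0168,0.02],"angular": [0,0,0]}
    - {"gripper": 0,"travel": [0.002,-0.0194,0.0231],"angular": [0,0,0]}

```text
t: 13.82
eef_pos: [477.0, 58.4, 46.0]
tool_rot: [0.407, 2.839, 1.033]
wrist_force: [0.4, -0.0, 0.0]
width: 0.1
finger_force: 0.0
```

```bash
python3 -c "
from h import *
plan2((W(-103,40,-46),lat(.7)),(W(-150,45,-50),lat(.7)),(W(-160,150,-80),lat(.7)))
lidangle(3)" | sed 's/.*(0.16/(0.16/'
```

```text
now t 13.82 [477.   58.4  46.8] heater -100.6 -39.9 F [ 0.4 -0.   0. ] q [-0.59 -0.15 -0.64  1.34  0.66 -0.39]
[0.0024, -0.0091, 0.0013] [-0.003, -0.0, -0.005] dist 9.0
[0.0494, -0.0092, -0.0051] [-0.003, -0.0, -0.005] dist 50.0
[0.0596, 0.0352, -0.1049] [-0.003, -0.0, -0.005] dist 126.0
(0.16, 32), (0.14, 31), (0.12, 30), (0.1, 29), (0.08, 33), (0.06, 31), (0.04, 31), (0.02, 18), (-0.0, 127), (-0.02, 255), (-0.04, 255), (-0.06, 255)]
```

The lid is shut (edge at 0.00 rad) and the wrist force is zero. I drop clear, then withdraw along the finger axis.

step_arm:
  motion:
    - {"gripper": 0,"travel": [0.001,-0.005,0.0005],"angular": [0,0,0]}
    - {"gripper": 0,"travel": [0.002,-0.009,0.001],"angular": [0,0,0]}
    - {"gripper": 0,"travel": [0.01,-0.009,-0.002],"angular": [0,0,0]}
    - {"gripper": 0,"travel": [0.018,-0.009,-0.01],"angular": [0,0,0]}
    - {"gripper": 0,"travel": [0.02,-0.009,-0.03],"angular": [0,0,0]}
    - {"gripper": 0,"travel": [0.02,-0.009,-0.055],"angular": [0,0,0]}
    - {"gripper": 0,"travel": [0.02,-0.009,-0.08],"angular": [0,0,0]}
    - {"gripper": 0,"travel": [0.02,-0.009,-0.11],"angular": [0,0,0]}
    - {"gripper": 0,"travel": [0.02,-0.009,-0.14],"angular": [0,0,0]}
    - {"gripper": 0,"travel": [0.02,-0.009,-0.14],"angular": [0,0,0]}

```text
t: 14.7
eef_pos: [432.0, -33.0, 151.3]
tool_rot: [0.408, 2.836, 1.026]
wrist_force: [0.3, 0.1, 1.2]
width: 0.1
finger_force: 0.0
```

```bash
python3 -c "
from h import *
from bench import vision
a=cv2.imread('pics/scene0.png').astype(int); b=vision.read_camera('scene')['image'].astype(int)
for n,(x0,x1,y0,y1) in dict(tip=(150,190,150,212),beaker=(220,252,122,163),marker=(305,340,165,195),vial=(342,368,182,212),rack=(300,400,228,308),reag=(282,325,293,350)).items():
  print(n,(abs(a-b)[y0:y1,x0:x1].max(2)>60).sum())
lidangle(4)
plan2()"|sed 's/.*(0.1,/(0.1,/'
```

```text
tip 15
beaker 50
marker 186
vial 0
rack 0
reag 0
(0.1, 29), (0.08, 33), (0.06, 32), (0.04, 29), (0.02, 17), (-0.0, 128), (-0.02, 255), (-0.04, 255), (-0.06, 255)]
now t 14.80 [431.5 -30.3 148.9] heater -119.9 -137.7 F [ 0.1  0.9 -0.6] q [-0.82 -0.21 -0.5   1.68  0.58 -0.66]
```

```bash
python3 -c "
from h import *
from bench import vision
a=cv2.imread('pics/top0.png').astype(int); b=vision.read_camera('top')['image'].astype(int)
for n,(x0,x1,y0,y1) in dict(tip=(300,362,182,238),beaker=(284,316,258,290),marker=(178,230,234,270),vial=(164,190,216,238)).items():
  d=abs(a-b)[y0:y1,x0:x1].max(2)>60; print(n,d.sum(),np.argwhere(d)[:3].tolist(),np.argwhere(d)[-2:].tolist())"
```

```text
tip 0 [] []
beaker 154 [[0, 14], [0, 15], [0, 16]] [[12, 28], [13, 27]]
marker 0 [] []
vial 0 [] []
```

step_arm:
  motion:
    - {"gripper": 0,"travel": [0,0.02,-0.03],"angular": [0,0,0]}
    - {"gripper": 0,"travel": [-0.02,0.04,-0.06],"angular": [0,0,0]}
    - {"gripper": 0,"travel": [-0.05,0.05,-0.09],"angular": [0,0,0]}
    - {"gripper": 0,"travel": [-0.08,0.05,-0.12],"angular": [0,0,0]}
    - {"gripper": 0,"travel": [-0.11,0.05,-0.13],"angular": [0,0,0]}
    - {"gripper": 0,"travel": [-0.11,0.05,-0.13],"angular": [0,0,0]}
    - {"gripper": 0,"travel": [-0.11,0.05,-0.13],"angular": [0,0,0]}

```text
t: 15.43
eef_pos: [525.2, -103.1, 277.4]
tool_rot: [0.407, 2.841, 1.036]
wrist_force: [-0.3, -0.0, -0.5]
width: -0.2
finger_force: 0.0
```

```bash
python3 -c "
from h import *
from bench import vision,manip
A=[cv2.imread('pics/%s0.png'%n).astype(int) for n in('top','scene')]; B=[vision.read_camera(n)['image'].astype(int) for n in('top','scene')]
for a,b,(x0,x1,y0,y1) in zip(A,B,((284,316,258,290),(220,252,122,163))):
  d=abs(a-b)[y0:y1,x0:x1].max(2)>60; print(d.sum(),np.argwhere(d)[:2].tolist(),np.argwhere(d)[-2:].tolist())
s=manip.state();print(s['t'],s['joint_vel'].round(3))"
```

```text
0 [] []
49 [[35, 24], [35, 25]] [[40, 30], [40, 31]]
15.5333 [-0.005 -0.035 -0.02   0.002  0.    -0.001]
```

The beaker hasn't moved: no change in the top view, and the scene difference is only the shut lid's corner. All is clear, so I hand in.

```bash
python3 -c "
from bench import manip
print(manip.job_done())"
```

```text
the job is handed in; nothing more can be done
None
```

The lid was nudged over, caught on the finger at about 0.8 rad and lowered slowly until shut; the arm is clear, the last camera checks showed no bystander had moved, and the job is handed in, though the hand-in returned no verdict.

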